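# Register a tube block in the corner of a locating nest and hold it

## Task

Swing the locating nest's hinged fence out until it is fully home against its end stop, so that it makes a square corner with the fixed end fence. Then set the aluminium tube block with the upright grip bar flat on the nest plate, its long sides along the swung-out fence, and press it firmly into that corner so that it bears on both fences at once. Finish while still holding it pressed there, do not let go, and leave the other loose things on the bench where they stand.

Things in the scene. Friction and masses are not known exactly. Their poses are not given: they have to be found in the camera images.
- nest: dark grey metal base plate screwed to the bench, 220 (x) by 200 (y) by 12 mm thick; origin at the centre of its underside, on the bench. Its +x edge, away from the robot, carries the fixed end fence; its +y side is where the hinged fence stands when swung out. The hinge of that fence is at (-85, +80) mm. The corner to be made is at (+85, +72) mm
- corner (a point): point on the plate's upper face (12 mm above the bench) where the inner face of the fixed end fence (x = +85 mm in the nest frame) meets the inner face of the swung-out hinged fence (y = +72 mm); axes as the nest's. The block belongs on the -x, -y side of this point
- end_fence: fixed aluminium bar along the nest's +x edge, 20 (x) by 165 (y) by 34 mm high on the plate, top 46 mm above the bench; its origin is the centre of its underside and its inner face is the -x one; it spans y = -97 to +68 mm in the nest frame
- fence_pivot (a joint): angle in rad of the hinged fence about its upright pivot: 0 = folded, pointing to the nest's -y along the near edge of the plate; grows counter-clockwise seen from above; pi/2 = fully out against its stop, pointing to the nest's +x. Stiff by friction (about 0.12 N m, 0.9 N at the post): it stays wherever it is left, and at pi/2 it seats against a hard end stop, where the friction keeps it; pushing the block against its inner face pushes it further onto this stop
- swing_fence: the hinged aluminium fence, a bar 16 mm thick, 34 mm high (top 46 mm above the bench), reaching 162 mm from its pivot. Its origin is on the pivot axis, 13.5 mm above the bench, and the bar points along its own -y. It carries an upright round steel post near its free end
- post (a point): middle of the upright round steel post on the hinged fence, 140 mm from the pivot axis; the post is 14 mm in diameter and rises 34 mm from the fence's top (46 mm above the bench) to 80 mm above the bench; this point is 63 mm above the bench. Pinch or push it from above
- pivot (a point): point on the axis of the hinge, at the plate's upper face (12 mm above the bench)
- block_mid (a point): centre of the loose machined aluminium tube block, 80 (x) by 60 (y) by 40 mm high, about 0.45 kg; this point is half-way up the 40 mm body (20 mm above its underside). Rows of tube holes in the top, and in the middle of the top an upright aluminium grip bar, 16 mm thick along x, 40 mm long along y, 34 mm high (from 20 to 54 mm above this point): pinch it across its 16 mm. The block is the same turned half round
- tube_block: the same block: origin at the centre of its underside, same axes. Plate and fences are bare metal and rub: sliding the block along a fence takes about half to three quarters of the force that presses it there, and dragging it over the plate some 3 N, more when pushing at the bar tips it onto an edge, so a push of 10 to 20 N each way makes sure of both fences
- plain_block: bystander: loose aluminium block with holes but no grip bar, 75 by 55 by 34 mm; origin at the centre of its underside. Leave it alone
- tube_rack: bystander: loose low blue plastic rack with small capped tubes, 90 by 55 by 52 mm; origin at the centre of its underside. Leave it alone
- pipette: bystander: pipette lying on the bench, about 300 mm long, 26 mm thick; origin on the bench, 100 mm from its knob end, its +x towards the tip. Leave it alone
- reagent: bystander: glass jar with a cap, 60 mm in diameter, 110 mm high; origin at the centre of its underside. Leave it alone
- pcr_rack: bystander: flat green plastic rack, 125 by 85 by 22 mm; origin at the centre of its underside. Leave it alone
- timer: bystander: small white bench timer, 50 by 65 by 18 mm; origin at the centre of its underside. Leave it alone
Mind the look-alikes: they are no part of the job. Leave any green or yellow look-alike of the tube_block alone.

How it is judged:
By the outcome, as a careful person would: the job done as asked, in the order asked, and still so for the second after the job is handed in, while the arm keeps its last pose, push and grip.
It also fails if it takes over 72 s, if anything falls off the work surface, if the arm or the gripper's body presses on something with over 40 N, if the wrist force passes 120 N, or if a joint passes its speed limit or range.

## Robot

A 6-joint arm with a two-finger parallel gripper is mounted at the origin on the work surface. World frame = base frame: x ahead of the robot, y to its left, z up, the work surface at z = 0. Lengths are in mm, angles in degrees, forces in N, time in s.
With the tool pointing down it reaches from about 300 to 850 mm from the base axis. Payload 4.2 kg.
Tool frame: the origin (TCP) lies on the centre line of the jaws, within the pads' length; the fingertips stand 8 mm ahead of it and the grasp point (between the pads) lies 11 mm behind it; z points along the fingers, y is the line along which they close (so a half turn about z gives the same grasp; the last joint's range is limited). The gripper opens to 91 mm and grips with 3 to 60 N. Pads are 32 mm wide; open, the fingers measure 118 mm over their backs; the gripper's body (76 mm by 178 mm) begins 60 mm behind the grasp point.
Start: joints at [76.031, 18.312, 89.639, -0, 72.044, -1.146], TCP at [127.614, 560.675, 221.976] pointing down, gripper open.
Joint ranges: [-177.97, 177.97], [-48.28, 115.42], [12.27, 149.76], [-77.06, 257.06], [2.81, 150.46], [-146.56, 146.56]. Speed limits (degrees/s): [147.25, 147.25, 180, 180, 180, 180].

## Interface

Orientations are given as [roll, pitch, yaw] about the fixed x, y, z axes, in that order (R = Rz(yaw) Ry(pitch) Rx(roll)).
In Python, from workcell import telemetry, eyes, ticket gives the robot as it stands. The module is installed in compiled form; this text tells all that it offers.
- The arm moves only by the shell command python3 -m crank 'ROWS' [OPENING] [FORCE]. ROWS is JSON, a list of rows, each an object of numbers: "dx", "dy", "dz": the shift along the world's x, y, z normalised to -1 to 1, where 1 is 80 cm; "yaw": the turn about the world's z normalised to -1 to 1, where 1 is 5 degrees. A call has 1 to 10 rows; each row shifts and turns the commanded pose from where the row before left it; what a row does not reach is not made up. A row lasts 1/8 s, in which the tool goes at most 62.5 mm and 10.7 degrees, less where a joint would pass 70% of its speed; a pose out of reach is approached as far as the arm can. A call with a number of a shift or a turn outside -1 to 1 is refused whole. A call with a gripper value outside its range is refused whole. OPENING is the opening, from 0 (shut) to 1 (fully open), set as the call begins (- or left out, the last holds). The fingers move at their own pace and stop on an object; FORCE is the grip in N (left out, the last holds). Time passes only in rows, so rows that do not move let the fingers close. It gives the time, the measured TCP pose, the force, the opening and the grip force at its end, in the units of the state.
- telemetry.state(): the state, without advancing time (a new reading comes with each control period).
- eyes.grab_frame(name): name is "side" or "top" or "wrist"; returns the picture (384x512x3 uint8, red, green, blue); there is no depth.
- eyes.calibration(name): a dict with "camera_matrix" (3x3 intrinsics, pixels), "world_from_camera" (4x4, takes a point from camera to world coordinates). Camera axes: x right, y down, z forward; pixel columns grow to the right and rows downward; lengths in mm; the calibration is good to about 2 mm. A picture is of the moment at which its call begins: read the wrist's pose just before it. calibration takes no time and is no camera call; for the wrist camera it gives the pose at the moment of the call.
- ticket.job_done(): hands the job in; it is judged then, once.
The state is a dict: "time_s": time; "qpos": joint angles; "qvel": joint speeds; "effort": joint torques, N m; "ee_pos": TCP position; "ee_rot": TCP orientation; "force": force on the tool from outside, world axes, zero at the start; "torque": the same for the moment, N m; "gripper_width": finger opening in mm; "gripper_force": force on a finger pad.
Only numpy, scipy, OpenCV 4.12 (cv2) and the standard library are available. Lean on these libraries where they do the work, as an engineer would, in place of code of your own. Each camera call takes 0.05 s, during which the arm holds its last target. There are 200 camera calls.

## Working session

There is one attempt and no reset: what is moved stays moved. The work goes in short steps, Python scripts to look and compute and a shell command to move; the robot and the scene stay as the last step left them, time stands still between calls to the robot, and variables do not carry over. Pictures are saved under pics/ and viewed, at most 10 in all, crops included, and the job is handed in when it is done.

```bash
mkdir -p pics
cat > h.py <<'E'
import numpy as np, cv2
from workcell import telemetry, eyes, ticket
def grab(n,f=None):
    im=eyes.grab_frame(n)
    if f: cv2.imwrite('pics/'+f,cv2.cvtColor(im,cv2.COLOR_RGB2BGR))
    return im
def ray(n,u,v,c=None):
    c=c or eyes.calibration(n)
    K=np.array(c['camera_matrix']);T=np.array(c['world_from_camera'])
    d=T[:3,:3]@np.linalg.solve(K,[u,v,1.]);return T[:3,3],d
def onz(n,u,v,z,c=None):
    o,d=ray(n,u,v,c);return o+d*(z-o[2])/d[2]
def proj(n,p,c=None):
    c=c or eyes.calibration(n)
    K=np.array(c['camera_matrix']);T=np.linalg.inv(np.array(c['world_from_camera']))
    q=K@(T[:3,:3]@np.array(p,float)+T[:3,3]);return q[:2]/q[2]
def cross(r1,r2):
    (o1,d1),(o2,d2)=r1,r2
    d1=d1/np.linalg.norm(d1);d2=d2/np.linalg.norm(d2)
    s=np.linalg.lstsq(np.c_[d1,-d2],o2-o1,rcond=None)[0]
    a,b=o1+s[0]*d1,o2+s[1]*d2
    return (a+b)/2,np.linalg.norm(a-b)
E
python3 - <<'E'
from h import *
np.set_printoptions(precision=1,suppress=True)
a=grab('top');b=grab('side');grab('wrist','w0.png')
for n,i in(('top',a),('side',b)):
    c=eyes.calibration(n);print(n,np.array(c['camera_matrix']).tolist(),np.array(c['world_from_camera']))
    cv2.imwrite(f'pics/{n}0.png',cv2.cvtColor(cv2.resize(i,(800,600),interpolation=cv2.INTER_CUBIC),cv2.COLOR_RGB2BGR))
print(telemetry.state())
E
```

```text
top [[464.639147267978, 0.0, 248.8351865174808], [0.0, 464.639147267978, 191.18083086385948], [0.0, 0.0, 1.0]] [[   0.    -1.     0.1  304.9]
 [  -1.    -0.     0.    -5.6]
 [  -0.    -0.1   -1.  1552.4]
 [   0.     0.     0.     1. ]]
side [[373.8535555096247, 0.0, 258.9648986143875], [0.0, 373.8535555096247, 186.517886068687], [0.0, 0.0, 1.0]] [[   0.9   -0.2    0.3  150.8]
 [  -0.4   -0.6    0.7 -697.7]
 [   0.    -0.7   -0.7  741.5]
 [   0.     0.     0.     1. ]]
{'time_s': 0.15, 'qpos': array([76. , 18.3, 89.7,  0. , 72. , -1.1]), 'qvel': array([ 0. , -0.1, -0.2,  0.1,  0.1,  0. ]), 'effort': array([ -0. , -41.3, -23.2,   0.1,   0. ,  -0. ]), 'ee_pos': array([127.5, 560.3, 221.3]), 'ee_rot': array([-179.9,   -0. ,  167.2]), 'force': array([ 0.2, -0.5,  0.4]), 'torque': array([-0.,  0.,  0.]), 'gripper_force': 0.0, 'gripper_width': 91.18985045941126}
```

View pics/top0.png

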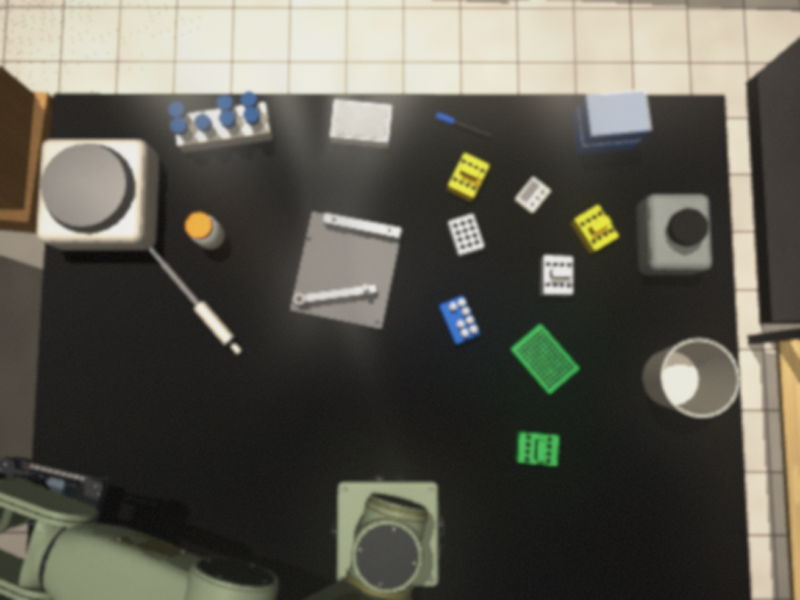

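View pics/side0.png

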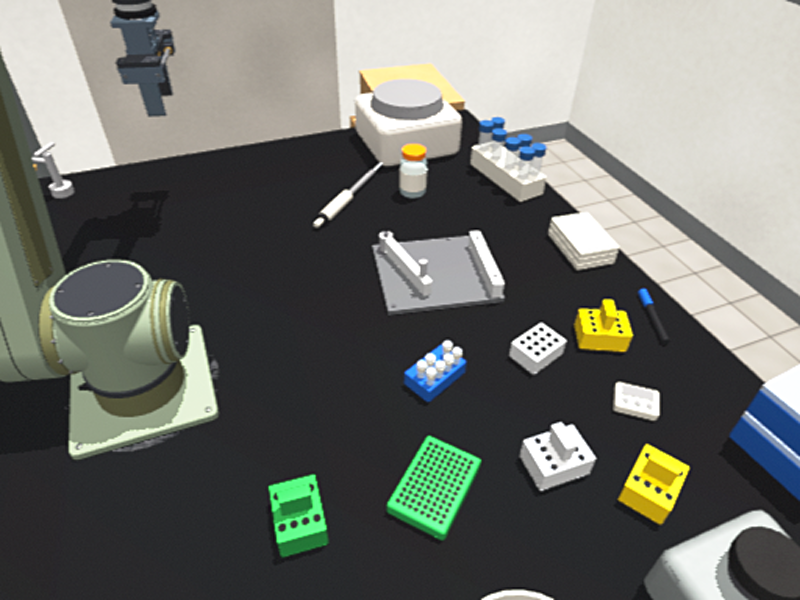

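Top view (800x600) shows the nest at about (347,270). The fence is partly folded, with its pivot at (299,299) and post at (372,290); the end fence is at (362,226).
Candidates for the tube_block:
- aluminium block with bar at (558,275) in top and (558,455) in side
- plain block at (466,234), no bar
- yellow look-alikes at (468,176) and (596,228)
- green look-alike at (538,449)

I choose (558,275), since it is the only bare aluminium one with a bar.

Run:
```python
from h import *
np.set_printoptions(precision=1,suppress=True)
s=.64
t=lambda u,v:(u*s,v*s)
for nm,u,v,z in(('pivot',299,299,46),('post top',372,288,80),('endf a',325,218,46),('endf b',400,233,46),('pl -x+y',291,311,12),('pl -x-y',382,328,12),('pl +x+y',313,212,12)):
    print(nm,onz('top',*t(u,v),z))
print('post x',cross(ray('top',*t(372,288)),ray('side',*t(423,264))))
print('bar x',cross(ray('top',*t(557,278)),ray('side',*t(563,430))))
im=grab('top')
g=cv2.cvtColor(im,cv2.COLOR_RGB2HSV)
m=((g[...,2]>120)&(g[...,1]<60)).astype(np.uint8)
m=cv2.morphologyEx(m,cv2.MORPH_CLOSE,np.ones((7,7)))
n,l,st,ce=cv2.connectedComponentsWithStats(m)
for i in range(1,n):
    if 100<st[i,4]<2500 and 270<ce[i,0]<400:
        c=cv2.findContours((l==i).astype(np.uint8),0,2)[0][0];r=cv2.minAreaRect(c)
        p=cv2.boxPoints(r);w=np.array([onz('top',*q,40)[:2] for q in p]);print(ce[i]/s,onz('top',*r[0],40),w.tolist())
side=grab('side')
a=cv2.resize(im[150:215,330:400],None,fx=8,fy=8,interpolation=cv2.INTER_CUBIC)[:520]
cv2.imwrite('pics/blk.png',cv2.cvtColor(a,cv2.COLOR_RGB2BGR))
```

```text
pivot [480.5 186.8  46. ]
post top [499.6  33.5  80. ]
endf a [653.3 134.8  46. ]
endf b [621.4 -24.   46. ]
pl -x+y [458.7 207.8  12. ]
pl -x-y [422.9  13.5  12. ]
pl +x+y [674.4 164.2  12. ]
post x (array([499. ,  33.6,  82.1]), np.float64(0.8086172489838062))
bar x (array([ 529.3, -350.7,   76.1]), np.float64(16.983691493442862))
[532.2 194. ] [ 708.1 -305.8   40. ] [[698.3441369945085, -264.47482992593797], [751.4334225076062, -306.7597224761053], [717.7707621856134, -347.13251686313725], [664.9501615716035, -304.8004224545889]]
[465.4 233.6] [ 621.6 -162.7   40. ] [[650.0263211963488, -122.63599668231619], [669.1439584312892, -178.56511799218708], [593.2909725049866, -202.5537403124914], [574.3838587144666, -146.91530338616985]]
[557.  274.3] [ 535.3 -354.7   40. ] [[576.863526491959, -324.36284601016814], [577.0301729890757, -386.99714106886336], [493.929244544684, -384.81946362009404], [493.7542192942975, -322.58038348225307]]
[464. 317.] [ 444.7 -156.7   40. ] [[471.81613865147466, -125.47346064785405], [486.4390810775825, -158.56817940424145], [417.62985326893715, -187.87188507002136], [403.15665085277635, -154.92255260455408]]
```

View pics/blk.png

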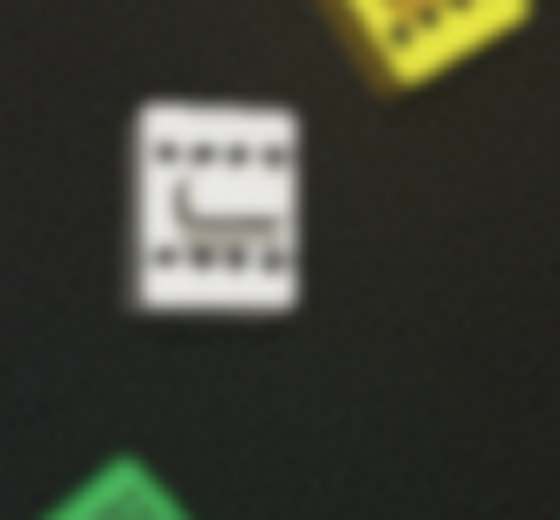

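View pics/w0.png

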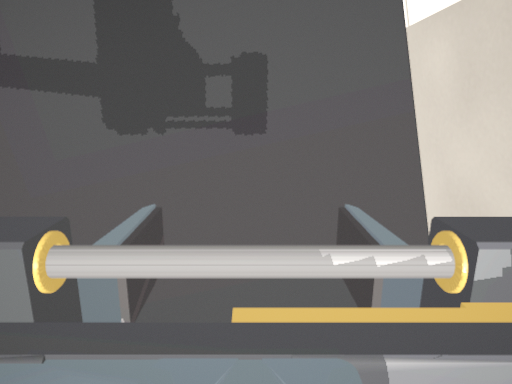

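The crop shows white-metal block with hole rows and a grip bar in the middle, long side along world x, at about (535,-355). That confirms the choice. The wrist view sees only empty bench. Next I go above the nest for a close look.

```bash
python3 -m crank '[{"dx":0.045,"dy":-0.057,"yaw":-1},{"dx":0.045,"dy":-0.057,"yaw":-1},{"dx":0.045,"dy":-0.057,"yaw":-1},{"dx":0.045,"dy":-0.057,"yaw":-1},{"dx":0.045,"dy":-0.057,"yaw":-1},{"dx":0.045,"dy":-0.057,"yaw":-1},{"dx":0.045,"dy":-0.057,"yaw":-1},{"dx":0.045,"dy":-0.057,"yaw":-1},{"dx":0.045,"dy":-0.057,"yaw":-1},{"dx":0.045,"dy":-0.057,"yaw":-1}]' 1 && python3 -m crank '[{"dz":0.03,"yaw":-1},{"dz":0.03,"yaw":-1},{"yaw":-1},{"yaw":-1},{}]'
python3 - <<'E'
from h import *
np.set_printoptions(precision=2,suppress=True)
s=telemetry.state();print(s['ee_pos'],s['ee_rot']);c=eyes.calibration('wrist');grab('wrist','w1.png');print(np.array(c['world_from_camera']),c['camera_matrix'])
E
```

```text
[127.57 560.47 221.58] [-179.96    0.    167.18]
[[  0.22   0.95   0.23  63.4 ]
 [  0.98  -0.22  -0.05 575.85]
 [ -0.     0.24  -0.97 383.8 ]
 [  0.     0.     0.     1.  ]] [[344.25   0.   249.82]
 [  0.   344.25 190.11]
 [  0.     0.     1.  ]]validation failed for argument at $[0]...
```

View pics/w1.png

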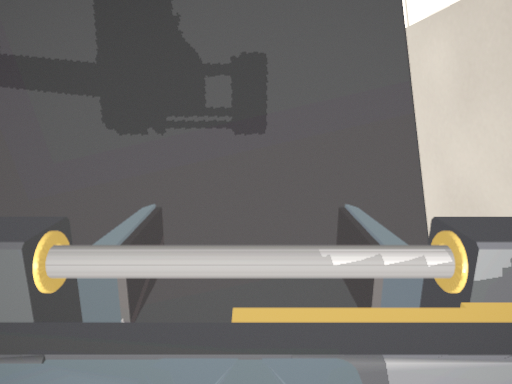

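The call was refused, so the picture is unchanged: bench only. The rows probably need all four keys.

```bash
python3 -m crank '[{"dx":0.045,"dy":-0.057,"dz":0,"yaw":-1},{"dx":0.045,"dy":-0.057,"dz":0,"yaw":-1},{"dx":0.045,"dy":-0.057,"dz":0,"yaw":-1},{"dx":0.045,"dy":-0.057,"dz":0,"yaw":-1},{"dx":0.045,"dy":-0.057,"dz":0,"yaw":-1},{"dx":0.045,"dy":-0.057,"dz":0,"yaw":-1},{"dx":0.045,"dy":-0.057,"dz":0,"yaw":-1},{"dx":0.045,"dy":-0.057,"dz":0,"yaw":-1},{"dx":0.045,"dy":-0.057,"dz":0,"yaw":-1},{"dx":0.045,"dy":-0.057,"dz":0,"yaw":-1}]' 1
```

```text
time_s: 1.55
ee_pos: [488.6, 103.0, 222.2]
ee_rot: [180.0, -0.0, 117.0]
force: [1.0, 0.5, 0.4]
gripper_width: 91.2
gripper_force: 0.0
```

```bash
python3 -m crank '[{"dx":0.03,"dy":-0.04,"dz":0.03,"yaw":-1},{"dx":0.03,"dy":-0.04,"dz":0.03,"yaw":-1},{"dx":0,"dy":0,"dz":0,"yaw":-1},{"dx":0,"dy":0,"dz":0,"yaw":-1},{"dx":0,"dy":0,"dz":0,"yaw":0},{"dx":0,"dy":0,"dz":0,"yaw":0}]'
python3 - <<'E'
from h import *
c=eyes.calibration('wrist');grab('wrist','w2.png');import pickle;pickle.dump(c,open('w2.pkl','wb'))
E
```

```text
time_s: 2.3
ee_pos: [535.5, 40.7, 269.9]
ee_rot: [-180.0, 0.0, 97.3]
force: [-0.1, -0.6, -0.1]
gripper_width: 91.3
gripper_force: 0.0
```

View pics/w2.png

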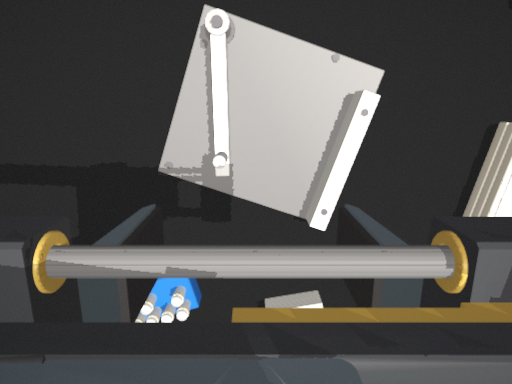

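Wrist view: pivot (217,21), post top (220,161), fence end about (222,174). The end fence top has corners (365,92), (380,97), (326,230) and (310,225), and the plate corners are (205,6), (384,71) and (159,171).

Run:
```python
from h import *
import pickle
np.set_printoptions(precision=1,suppress=True)
c=pickle.load(open('w2.pkl','rb'))
P=lambda u,v,z:onz('wrist',u,v,z,c)
for p in((217,21,50),(220,160,80),(222,174,46),(365,92,46),(380,97,46),(326,230,46),(310,225,46),(205,6,12),(384,71,12),(159,171,12)):print(p,P(*p))
e=P(365,92,46)-P(310,225,46);print('yaw endf',np.degrees(np.arctan2(-e[0],e[1])))
e=P(384,71,12)-P(205,6,12);print('yaw plate x',np.degrees(np.arctan2(e[1],e[0])))
e=P(205,6,12)-P(159,171,12);print('yaw plate y',np.degrees(np.arctan2(-e[0],e[1])))
print('post',cross(ray('wrist',220,160,c),ray('top',372*.64,288*.64)),cross(ray('wrist',220,160,c),ray('side',423*.64,264*.64)))
```

```text
(217, 21, 50) [484.1 186.4  50. ]
(220, 160, 80) [504.3  49.5  80. ]
(222, 174, 46) [505.9  28.2  46. ]
(365, 92, 46) [649.4 137.3  46. ]
(380, 97, 46) [666.6 134.2  46. ]
(326, 230, 46) [635.8 -23.6  46. ]
(310, 225, 46) [615.9 -19.8  46. ]
(205, 6, 12) [464.9 207.8  12. ]
(384, 71, 12) [677.1 165.7  12. ]
(159, 171, 12) [426.1  15.1  12. ]
yaw endf -12.031154798873784
yaw plate x -11.218195715258995
yaw plate y -11.389251923180566
post (array([503.6,  37.9,  27.9]), np.float64(8.385664078128082)) (array([504.3,  47.5,  69.9]), np.float64(1.5939608853220406))
```

```bash
python3 -m crank '[{"dx":-0.02,"dy":0.005,"dz":-0.04,"yaw":0},{"dx":-0.0194,"dy":0.005,"dz":-0.06,"yaw":0},{"dx":0,"dy":0,"dz":-0.06,"yaw":0},{"dx":0,"dy":0,"dz":-0.05,"yaw":0},{"dx":0,"dy":0,"dz":-0.03,"yaw":0},{"dx":0,"dy":0,"dz":-0.02,"yaw":0},{"dx":0,"dy":0,"dz":0,"yaw":0}]' 0.6 && python3 -m crank '[{"dx":0,"dy":0,"dz":0,"yaw":0},{"dx":0,"dy":0,"dz":0,"yaw":0},{"dx":0,"dy":0,"dz":0,"yaw":0},{"dx":0,"dy":0,"dz":0,"yaw":0},{"dx":0,"dy":0,"dz":0,"yaw":0},{"dx":0,"dy":0,"dz":0,"yaw":0}]' 0 15
python3 - <<'E'
import numpy as np
p=np.array([484.5,184.7]);a0=-81.5;prev=None
for a in np.append(np.arange(-81.5,-12,5),-11.4):
    q=p+139.5*np.array([np.cos(np.radians(a)),np.sin(np.radians(a))])
    print(a,q.round(1),None if prev is None else ((q-prev)/800).round(4));prev=q
E
```

```text
time_s: 3.22
ee_pos: [503.2, 48.7, 61.0]
ee_rot: [-179.8, -0.0, 97.2]
force: [1.0, -0.2, 0.7]
gripper_width: 55.1
gripper_force: 0.0
time_s: 3.98
ee_pos: [504.0, 48.7, 62.2]
ee_rot: [180.0, 0.0, 97.2]
force: [-0.4, -0.5, 2.5]
gripper_width: 13.8
gripper_force: 15.0
-81.5 [505.1  46.7] None
-76.5 [517.1  49.1] [0.0149 0.0029]
-71.5 [528.8  52.4] [0.0146 0.0042]
-66.5 [540.1  56.8] [0.0142 0.0055]
-61.5 [551.1  62.1] [0.0137 0.0067]
-56.5 [561.5  68.4] [0.013  0.0078]
-51.5 [571.3  75.5] [0.0123 0.0089]
-46.5 [580.5  83.5] [0.0115 0.01  ]
-41.5 [589.   92.3] [0.0106 0.0109]
-36.5 [596.6 101.7] [0.0096 0.0118]
-31.5 [603.4 111.8] [0.0085 0.0126]
-26.5 [609.3 122.5] [0.0074 0.0133]
-21.5 [614.3 133.6] [0.0062 0.0139]
-16.5 [618.3 145.1] [0.005  0.0144]
-11.4 [621.2 157.1] [0.0037 0.0151]
```

```bash
python3 -m crank '[{"dx":0.0149,"dy":0.0029,"dz":0,"yaw":1},{"dx":0.0146,"dy":0.0042,"dz":0,"yaw":1},{"dx":0.0142,"dy":0.0055,"dz":0,"yaw":1},{"dx":0.0137,"dy":0.0067,"dz":0,"yaw":1},{"dx":0.013,"dy":0.0078,"dz":0,"yaw":1},{"dx":0.0123,"dy":0.0089,"dz":0,"yaw":1},{"dx":0.0115,"dy":0.01,"dz":0,"yaw":1}]' && python3 -m crank '[{"dx":0.0106,"dy":0.0109,"dz":0,"yaw":1},{"dx":0.0096,"dy":0.0118,"dz":0,"yaw":1},{"dx":0.0085,"dy":0.0126,"dz":0,"yaw":1},{"dx":0.0074,"dy":0.0133,"dz":0,"yaw":1},{"dx":0.0062,"dy":0.0139,"dz":0,"yaw":1}]'
```

```text
time_s: 4.85
ee_pos: [579.2, 86.0, 62.1]
ee_rot: [-180.0, -0.1, 132.3]
force: [-2.7, 0.8, 3.9]
gripper_width: 13.7
gripper_force: 15.0
time_s: 5.48
ee_pos: [612.2, 136.0, 62.1]
ee_rot: [-180.0, -0.2, 157.3]
force: [-4.3, 1.0, 4.6]
gripper_width: 13.7
gripper_force: 15.0
```

Radial force is small. Now I push on to the stop.

```bash
python3 -m crank '[{"dx":0.005,"dy":0.0144,"dz":0,"yaw":1},{"dx":0.0037,"dy":0.012,"dz":0,"yaw":1},{"dx":0.0008,"dy":0.004,"dz":0,"yaw":0},{"dx":0,"dy":0,"dz":0,"yaw":0}]' && python3 -m crank '[{"dx":0.0008,"dy":0.004,"dz":0,"yaw":0},{"dx":0,"dy":0,"dz":0,"yaw":0},{"dx":0,"dy":0,"dz":0,"yaw":0}]'
```

```text
time_s: 5.98
ee_pos: [618.7, 158.3, 62.1]
ee_rot: [-179.8, -0.2, 167.2]
force: [-6.2, -3.9, 6.6]
gripper_width: 13.5
gripper_force: 15.0
time_s: 6.35
ee_pos: [618.7, 158.4, 62.0]
ee_rot: [-179.5, -0.3, 167.3]
force: [-6.7, -12.3, 9.2]
gripper_width: 13.6
gripper_force: 15.0
```

It is seated: 3 mm more command gave no motion and −12 N at the post. Release, lift, and go to view the block.

```bash
python3 -m crank '[{"dx":0,"dy":0,"dz":0,"yaw":0},{"dx":0,"dy":0,"dz":0,"yaw":0},{"dx":0,"dy":0,"dz":0,"yaw":0},{"dx":0,"dy":0,"dz":0.03,"yaw":0},{"dx":0,"dy":0,"dz":0.06,"yaw":0},{"dx":0,"dy":0,"dz":0.07,"yaw":0},{"dx":0,"dy":0,"dz":0.07,"yaw":0}]' 0.6 && python3 -m crank '[{"dx":-0.01,"dy":-0.07,"dz":0,"yaw":-1},{"dx":-0.01,"dy":-0.07,"dz":0,"yaw":-1},{"dx":-0.01,"dy":-0.07,"dz":0,"yaw":-1},{"dx":-0.01,"dy":-0.07,"dz":0,"yaw":-1},{"dx":-0.01,"dy":-0.07,"dz":0,"yaw":-1},{"dx":-0.01,"dy":-0.07,"dz":0,"yaw":-1},{"dx":-0.01,"dy":-0.07,"dz":0,"yaw":-1},{"dx":-0.01,"dy":-0.07,"dz":0,"yaw":-1},{"dx":-0.015,"dy":-0.07,"dz":0,"yaw":-1},{"dx":-0.01,"dy":-0.06,"dz":0,"yaw":-1}]' && python3 -m crank '[{"dx":0,"dy":0,"dz":0,"yaw":-1},{"dx":0,"dy":0,"dz":0,"yaw":-1},{"dx":0,"dy":0,"dz":0,"yaw":-1},{"dx":0,"dy":0,"dz":0,"yaw":-1},{"dx":0,"dy":0,"dz":0,"yaw":-1},{"dx":0,"dy":0,"dz":0,"yaw":-0.4},{"dx":0,"dy":0,"dz":0,"yaw":0},{"dx":0,"dy":0,"dz":0,"yaw":0}]'
python3 - <<'E'
from h import *
import pickle
c=eyes.calibration('wrist');w=grab('wrist');pickle.dump(c,open('w3.pkl','wb'));t=grab('top')
x=cv2.resize(t[120:220,170:270],(384,384),interpolation=cv2.INTER_CUBIC)
x=np.hstack([w[:,90:440],x]);cv2.imwrite('pics/w3.png',cv2.cvtColor(x,cv2.COLOR_RGB2BGR));print(x.shape)
E
```

```text
time_s: 7.22
ee_pos: [621.5, 163.4, 247.6]
ee_rot: [180.0, 0.0, 167.2]
force: [1.0, 1.0, -0.2]
gripper_width: 54.5
gripper_force: 0.0
time_s: 8.48
ee_pos: [537.2, -390.9, 245.8]
ee_rot: [180.0, 0.0, 117.0]
force: [1.4, -1.5, -0.6]
gripper_width: 55.0
gripper_force: 0.0
time_s: 9.48
ee_pos: [537.6, -389.0, 245.9]
ee_rot: [180.0, -0.0, 90.2]
force: [0.8, 0.5, -0.4]
gripper_width: 54.8
gripper_force: 0.0
(384, 734, 3)
```

View pics/w3.png

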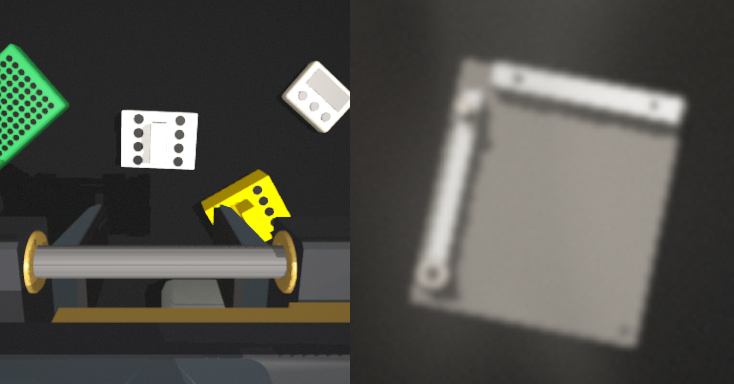

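The fence now stands square to the end fence. The block's top face has corners in the crop at (122,110), (197,113), (194,170) and (121,166), with the bar near (158,142). The yellow look-alike is nearby but clear.

Run:
```python
from h import *
import pickle
np.set_printoptions(precision=1,suppress=True)
c=pickle.load(open('w3.pkl','rb'))
w=cv2.cvtColor(cv2.imread('pics/w3.png'),cv2.COLOR_BGR2HSV)[:, :350]
m=((w[...,2]>110)&(w[...,1]<50)).astype(np.uint8);m[:95]=0;m[180:]=0;m[:,:105]=0;m[:,215:]=0
m=cv2.morphologyEx(m,cv2.MORPH_CLOSE,np.ones((9,9)))
k=max(cv2.findContours(m,0,2)[0],key=cv2.contourArea)
b=cv2.boxPoints(cv2.minAreaRect(k));print(b)
W=np.array([onz('wrist',u+90,v,40,c) for u,v in b]);print(W,W.mean(0))
r=cv2.minAreaRect(W[:,:2].astype(np.float32));print(r)
im=cv2.imread('pics/w3.png');cv2.imwrite('pics/b3.png',cv2.resize(im[95:185,105:215],None,fx=6,fy=6,interpolation=cv2.INTER_CUBIC))
```

```text
[[118.8 166.5]
 [121.1 109.1]
 [197.6 112.2]
 [195.3 169.6]]
[[ 494.  -385.9   40. ]
 [ 497.9 -325.4   40. ]
 [ 577.7 -328.2   40. ]
 [ 577.  -389.    40. ]] [ 536.6 -357.1   40. ]
((536.6168212890625, -357.1138000488281), (60.742576599121094, 83.06227111816406), 87.89979553222656)
```

View pics/b3.png

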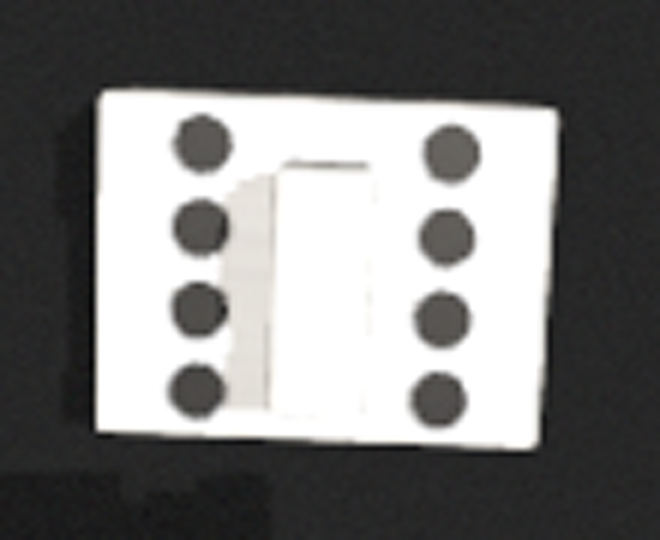

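Run:
```python
from h import *
import pickle
np.set_printoptions(precision=1,suppress=True)
c=pickle.load(open('w3.pkl','rb'))
print(onz('wrist',248.8,143,74,c))
print('bar top',cross(ray('wrist',248.8,143,c),ray('side',564*.64,428*.64)))
print('blk near corner top', cross(ray('wrist',211,167,c),ray('side',536*.64,472*.64)))
```

```text
[ 537.4 -356.8   74. ]
bar top (array([ 537. , -355.5,   83.1]), np.float64(0.9888132887516425))
blk near corner top (array([ 491.8, -382.4,   38.9]), np.float64(12.269947535900016))
```

```bash
python3 -m crank '[{"dx":0,"dy":0.04,"dz":-0.03,"yaw":-0.45},{"dx":0,"dy":0,"dz":-0.06,"yaw":0},{"dx":0,"dy":0,"dz":-0.06,"yaw":0},{"dx":0,"dy":0,"dz":-0.04,"yaw":0},{"dx":0,"dy":0,"dz":-0.03,"yaw":0},{"dx":0,"dy":0,"dz":-0.021,"yaw":0},{"dx":0,"dy":0,"dz":0,"yaw":0}]' && python3 -m crank '[{"dx":0,"dy":0,"dz":0,"yaw":0},{"dx":0,"dy":0,"dz":0,"yaw":0},{"dx":0,"dy":0,"dz":0,"yaw":0},{"dx":0,"dy":0,"dz":0,"yaw":0},{"dx":0,"dy":0,"dz":0,"yaw":0},{"dx":0,"dy":0,"dz":0,"yaw":0}]' 0 45 && python3 -m crank '[{"dx":0,"dy":0,"dz":0.01,"yaw":0},{"dx":0,"dy":0,"dz":0.03,"yaw":0},{"dx":0,"dy":0,"dz":0.05,"yaw":0},{"dx":0,"dy":0,"dz":0.05,"yaw":0},{"dx":0,"dy":0,"dz":0.03,"yaw":0},{"dx":0,"dy":0,"dz":0,"yaw":0}]'
```

```text
time_s: 10.45
ee_pos: [537.0, -356.6, 52.1]
ee_rot: [-179.9, -0.1, 87.9]
force: [0.6, -0.4, -0.3]
gripper_width: 54.7
gripper_force: 0.0
time_s: 11.2
ee_pos: [536.9, -357.0, 53.5]
ee_rot: [-179.9, -0.0, 87.9]
force: [-3.2, -0.4, 5.1]
gripper_width: 15.5
gripper_force: 45.0
time_s: 11.95
ee_pos: [538.7, -357.5, 190.8]
ee_rot: [179.8, 0.1, 87.9]
force: [0.2, -0.1, -3.8]
gripper_width: 15.8
gripper_force: 45.0
```

```bash
python3 -m crank '[{"dx":0.008,"dy":0.0735,"dz":0,"yaw":-0.3},{"dx":0.008,"dy":0.0735,"dz":0,"yaw":-0.3},{"dx":0.008,"dy":0.0735,"dz":0,"yaw":-0.3},{"dx":0.008,"dy":0.0735,"dz":0,"yaw":-0.3},{"dx":0.008,"dy":0.0735,"dz":0,"yaw":-0.3},{"dx":0.008,"dy":0.0735,"dz":0,"yaw":-0.36},{"dx":0.008,"dy":0.0735,"dz":0,"yaw":0},{"dx":0.0075,"dy":0.0725,"dz":0,"yaw":0},{"dx":0,"dy":0,"dz":0,"yaw":0},{"dx":0,"dy":0,"dz":0,"yaw":0}]' && python3 -m crank '[{"dx":0,"dy":0,"dz":-0.05,"yaw":0},{"dx":0,"dy":0,"dz":-0.05,"yaw":0},{"dx":0,"dy":0,"dz":-0.035,"yaw":0},{"dx":0,"dy":0,"dz":0,"yaw":0},{"dx":0,"dy":0,"dz":0,"yaw":0}]'
python3 - <<'E'
from h import *
w=grab('wrist');t=grab('side')
x=np.hstack([w[:,90:440],cv2.resize(t[120:240,210:350],(448,384),interpolation=cv2.INTER_CUBIC)]);cv2.imwrite('pics/w4.png',cv2.cvtColor(x,cv2.COLOR_RGB2BGR))
E
```

```text
time_s: 13.2
ee_pos: [587.4, 112.6, 187.3]
ee_rot: [-179.8, 0.1, 78.7]
force: [0.0, -0.6, -5.0]
gripper_width: 16.0
gripper_force: 45.0
time_s: 13.82
ee_pos: [589.3, 111.8, 82.1]
ee_rot: [179.9, -0.0, 78.5]
force: [0.3, -1.2, -4.0]
gripper_width: 16.0
gripper_force: 45.0
```

View pics/w4.png

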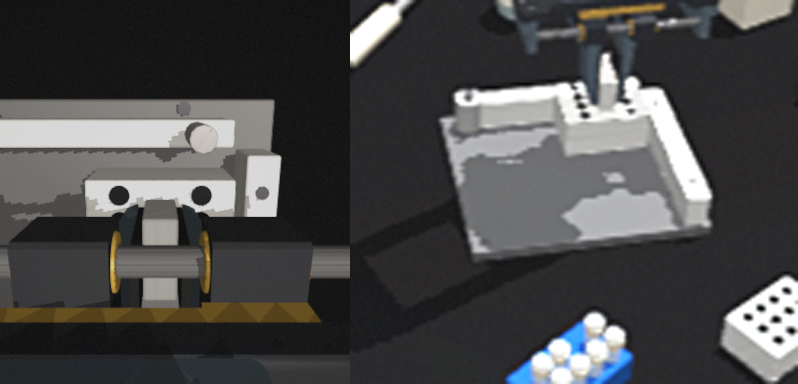

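Wrist view: the block (edge row 180, right edge column 235) lies parallel to the swung fence (row 148), with gaps to both the fence and the end fence (column 245). Now I lower onto the plate.

```bash
python3 -m crank '[{"dx":0,"dy":0,"dz":-0.012,"yaw":0},{"dx":0,"dy":0,"dz":-0.006,"yaw":0},{"dx":0,"dy":0,"dz":0,"yaw":0},{"dx":0,"dy":0,"dz":0,"yaw":0}]' && python3 -m crank '[{"dx":0,"dy":0,"dz":-0.003,"yaw":0},{"dx":0,"dy":0,"dz":0,"yaw":0},{"dx":0,"dy":0,"dz":0,"yaw":0}]'
```

```text
time_s: 14.42
ee_pos: [588.4, 112.7, 66.8]
ee_rot: [180.0, -0.0, 78.6]
force: [0.4, -0.0, -4.9]
gripper_width: 15.8
gripper_force: 45.0
time_s: 14.8
ee_pos: [588.9, 112.8, 65.5]
ee_rot: [179.9, -0.0, 78.6]
force: [-1.4, -0.6, 5.0]
gripper_width: 15.9
gripper_force: 45.0
```

```bash
python3 -m crank '[{"dx":0.0012,"dy":0.006,"dz":0,"yaw":0},{"dx":0.0012,"dy":0.006,"dz":0,"yaw":0},{"dx":0,"dy":0,"dz":0,"yaw":0},{"dx":0,"dy":0,"dz":0,"yaw":0}]' && python3 -m crank '[{"dx":0.006,"dy":-0.0012,"dz":0,"yaw":0},{"dx":0.006,"dy":-0.0012,"dz":0,"yaw":0},{"dx":0,"dy":0,"dz":0,"yaw":0},{"dx":0,"dy":0,"dz":0,"yaw":0}]'
```

```text
time_s: 15.3
ee_pos: [591.1, 121.5, 65.5]
ee_rot: [179.9, 0.0, 78.7]
force: [-0.0, -2.5, 6.0]
gripper_width: 15.8
gripper_force: 45.0
time_s: 15.8
ee_pos: [598.8, 120.5, 65.5]
ee_rot: [-179.9, -0.0, 78.6]
force: [-5.2, 0.3, 8.5]
gripper_width: 15.6
gripper_force: 45.0
```

```bash
python3 -m crank '[{"dx":0.004,"dy":-0.0008,"dz":0,"yaw":0},{"dx":0,"dy":0,"dz":0,"yaw":0},{"dx":0,"dy":0,"dz":0,"yaw":0}]' && python3 -m crank '[{"dx":0.004,"dy":-0.0008,"dz":0,"yaw":0},{"dx":0,"dy":0,"dz":0,"yaw":0},{"dx":0,"dy":0,"dz":0,"yaw":0}]' && python3 -m crank '[{"dx":0.0008,"dy":0.004,"dz":0,"yaw":0},{"dx":0,"dy":0,"dz":0,"yaw":0},{"dx":0,"dy":0,"dz":0,"yaw":0}]'
```

```text
time_s: 16.18
ee_pos: [601.5, 120.1, 65.6]
ee_rot: [-179.9, -0.0, 78.6]
force: [-6.5, 1.8, 8.8]
gripper_width: 15.5
gripper_force: 45.0
time_s: 16.55
ee_pos: [602.2, 120.0, 65.7]
ee_rot: [-179.5, 0.0, 78.6]
force: [-13.2, 3.2, 14.6]
gripper_width: 16.0
gripper_force: 45.0
time_s: 16.92
ee_pos: [602.3, 120.4, 65.8]
ee_rot: [-179.5, 0.3, 78.6]
force: [-13.6, -4.9, 16.6]
gripper_width: 15.7
gripper_force: 45.0
```

X contact is made. I ease off x and z pressure, seat y, then press x again.

```bash
python3 -m crank '[{"dx":-0.005,"dy":0.001,"dz":0.002,"yaw":0},{"dx":0.0008,"dy":0.004,"dz":0,"yaw":0},{"dx":0,"dy":0,"dz":0,"yaw":0},{"dx":0,"dy":0,"dz":0,"yaw":0}]' && python3 -m crank '[{"dx":0.0008,"dy":0.004,"dz":0,"yaw":0},{"dx":0,"dy":0,"dz":0,"yaw":0},{"dx":0,"dy":0,"dz":0,"yaw":0}]' && python3 -m crank '[{"dx":0.0006,"dy":0.003,"dz":0,"yaw":0},{"dx":0,"dy":0,"dz":0,"yaw":0},{"dx":0,"dy":0,"dz":0,"yaw":0}]'
```

```text
time_s: 17.42
ee_pos: [602.2, 124.0, 65.7]
ee_rot: [-179.8, 0.3, 78.7]
force: [-4.9, -7.3, 3.7]
gripper_width: 15.8
gripper_force: 45.0
time_s: 17.8
ee_pos: [602.2, 124.3, 65.8]
ee_rot: [-179.8, 0.6, 78.7]
force: [-5.4, -16.0, 5.4]
gripper_width: 15.6
gripper_force: 45.0
time_s: 18.18
ee_pos: [602.3, 124.4, 65.9]
ee_rot: [-179.8, 0.8, 78.8]
force: [-6.8, -23.4, 8.1]
gripper_width: 15.6
gripper_force: 45.0
```

```bash
python3 -m crank '[{"dx":-0.0014,"dy":-0.0068,"dz":-0.001,"yaw":0},{"dx":0.005,"dy":-0.001,"dz":0,"yaw":0},{"dx":0,"dy":0,"dz":0,"yaw":0},{"dx":0,"dy":0,"dz":0,"yaw":0}]' && python3 -m crank '[{"dx":0.006,"dy":-0.0012,"dz":0,"yaw":0},{"dx":0,"dy":0,"dz":0,"yaw":0},{"dx":0,"dy":0,"dz":0,"yaw":0}]'
```

```text
time_s: 18.68
ee_pos: [603.0, 123.8, 65.8]
ee_rot: [-179.5, 0.3, 78.6]
force: [-13.1, -6.8, 12.7]
gripper_width: 15.9
gripper_force: 45.0
time_s: 19.05
ee_pos: [603.2, 123.8, 66.0]
ee_rot: [-178.9, 0.4, 78.6]
force: [-24.0, -2.4, 21.7]
gripper_width: 15.8
gripper_force: 45.0
```

```bash
python3 -m crank '[{"dx":-0.0045,"dy":0.0009,"dz":0,"yaw":0},{"dx":0.0008,"dy":0.004,"dz":0,"yaw":0},{"dx":0,"dy":0,"dz":0,"yaw":0},{"dx":0,"dy":0,"dz":0,"yaw":0},{"dx":0,"dy":0,"dz":0,"yaw":0},{"dx":0,"dy":0,"dz":0,"yaw":0}]'
python3 - <<'E'
from h import *
s=telemetry.state();print(s['ee_pos'],s['ee_rot'],s['force'],s['torque'])
f=np.array(s['force']);print('nest F',f[0]*.98-f[1]*.198,f[0]*.198+f[1]*.98)
w=grab('wrist');t=grab('side')
x=np.hstack([w[:,90:440],cv2.resize(t[120:240,210:350],(448,384),interpolation=cv2.INTER_CUBIC)]);cv2.imwrite('pics/w5.png',cv2.cvtColor(x,cv2.COLOR_RGB2BGR))
E
```

```text
time_s: 19.8
ee_pos: [603.1, 124.1, 65.9]
ee_rot: [-179.3, 0.6, 78.7]
force: [-18.0, -15.1, 17.4]
gripper_width: 15.8
gripper_force: 45.0
[603.07245669 124.05491877  65.93705252] [-179.3002172     0.62998485   78.7006542 ] [-18.04112367 -15.11047856  17.40305443] [-2.37785121  2.86725129 -0.11900522]
nest F -14.688426444082655 -18.38041147560878
```

View pics/w5.png

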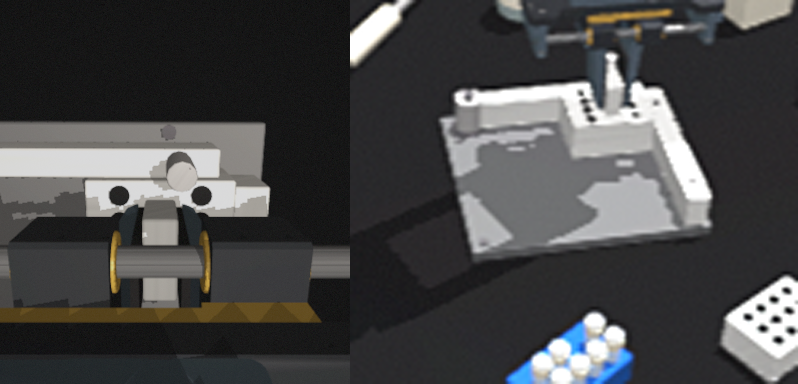

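Both edges now touch: block right edge 235 meets end fence 236, and front edge 180 meets fence 178. The tool has tipped about 0.9°, so I ease the pushes a little and press down more to keep the block flat.

```bash
python3 -m crank '[{"dx":-0.0018,"dy":-0.0021,"dz":-0.004,"yaw":0},{"dx":0,"dy":0,"dz":0,"yaw":0},{"dx":0,"dy":0,"dz":0,"yaw":0},{"dx":0,"dy":0,"dz":0,"yaw":0}]'
python3 - <<'E'
from h import *
f=np.array(telemetry.state()['force']);print('nest F',f[0]*.98-f[1]*.198,f[0]*.198+f[1]*.98)
E
```

```text
time_s: 20.4
ee_pos: [602.9, 123.9, 65.7]
ee_rot: [-179.5, 0.4, 78.7]
force: [-19.3, -10.5, 30.4]
gripper_width: 15.9
gripper_force: 45.0
nest F -16.80700466165995 -14.093447137127198
```

```bash
python3 -m crank '[{"dx":0,"dy":0,"dz":0.0025,"yaw":0},{"dx":0.0008,"dy":0.0012,"dz":0,"yaw":0},{"dx":0,"dy":0,"dz":0,"yaw":0},{"dx":0,"dy":0,"dz":0,"yaw":0},{"dx":0,"dy":0,"dz":0,"yaw":0},{"dx":0,"dy":0,"dz":0,"yaw":0}]'
python3 - <<'E'
from h import *
f=np.array(telemetry.state()['force']);print('nest F',f[0]*.98-f[1]*.198,f[0]*.198+f[1]*.98)
E
```

```text
time_s: 21.15
ee_pos: [603.0, 124.0, 65.8]
ee_rot: [-179.4, 0.5, 78.7]
force: [-18.4, -13.0, 20.7]
gripper_width: 15.9
gripper_force: 45.0
nest F -15.504920930800235 -16.385088526466912
```

Steady at 15–16 N on each fence, held down on the plate, with the grip at 45 N. Handing in.

```bash
python3 -c "
from workcell import ticket;print(ticket.job_done())"
```

```text
the job is handed in; nothing more can be done
None
```

I swung the fence out to its end stop, and the tube block is still gripped in the corner, pressed at about 15–16 N on each fence and held down on the plate; the tool leans about 0.8°, so the block may sit very slightly off flat. I handed the job in at about 21 s, and no other loose item was touched.

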